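# Hold a spring clip open around a price card in a bakery

## Robot

A 7-joint arm with a two-finger parallel gripper is mounted at the origin on the work surface. World frame = base frame: x ahead of the robot, y to its left, z up, the work surface at z = 0. Lengths are in mm, angles in rad, forces in N, time in s.
With the tool pointing down it reaches from about 350 to 900 mm from the base axis. Payload 19.9 kg.
Tool frame: the origin (TCP) lies on the centre line of the jaws, within the pads' length; the fingertips stand 11 mm ahead of it and the grasp point (between the pads) lies 8 mm behind it; z points along the fingers, x is the direction in which the jaws open and shut, and the axes are right-handed (so a half turn about z gives the same grasp; the last joint's range is limited). The gripper opens to 85 mm and grips with 20 to 120 N. Pads are 22 mm wide; open, the fingers measure 114 mm over their backs; the gripper's body (76 mm by 85 mm) begins 54 mm behind the grasp point. The pads swing forward as they close: fully open they stand 13 mm farther back than shut.
Start: joints at [-1.349, 0.417, -0.01, 1.614, 0.005, 1.111, -0.053], TCP at [162.356, 603.526, 242.26] pointing down, gripper open.
Joint ranges: [-2.81, 2.81], [-0.39, 2.02], [-1.27, 1.25], [0.06, 2.57], [-1.19, 4.33], [0.19, 2], [-2.82, 2.82]. Speed limits (rad/s): [1.89, 1.89, 2.39, 2.39, 3.01, 3.01, 3.01].

## Interface

Orientations are given as a unit quaternion [w, x, y, z].
In Python, from station import sense, eyes, env gives the robot as it stands.
- The arm moves only by the tool arm_command, never from a script. Its argument "increments" is a list of rows, each a list of 5 numbers: the closure, from -1 (fully open) to 1 (shut), then the shift along the world's x, y, z each as a share of 0.12 m, from -1 to 1, then the turn about the world's z as a share of 0.5 rad, from -1 to 1. A call has 1 to 5 rows; each row shifts and turns the commanded pose from where the row before left it; what a row does not reach is not made up. A row lasts 1/8 s, in which the tool goes at most 62.5 mm and 10.7 degrees, less where a joint would pass 70% of its speed; a pose out of reach is approached as far as the arm can. A call with a number of a shift or a turn outside -1 to 1 is refused whole. A call with a gripper value outside its range is refused whole. The fingers move at their own pace and stop on an object; "squeeze" is the grip in N (left out, the last holds). Time passes only in rows, so rows that do not move let the fingers close. It gives the time, the measured TCP pose, the force and the opening at its end, in the units of the state.
- sense(): the state, without advancing time (a new reading comes with each control period).
- eyes.snapshot(name): name is "scene" or "top" or "wrist"; returns the picture (420x560x3 uint8, red, green, blue); there is no depth.
- eyes.camera_params(name): a dict with "fx", "fy", "cx", "cy" (pixels), "rvec" (rotation vector, rad) and "tvec" (3), from world to camera coordinates, as OpenCV has them. Camera axes: x right, y down, z forward; pixel columns grow to the right and rows downward; lengths in mm; the calibration is good to about 2 mm. A picture is of the moment at which its call begins: read the wrist's pose just before it. camera_params takes no time and is no camera call; for the wrist camera it gives the pose at the moment of the call.
- env.job_done(): hands the job in, once; it reports no verdict.
Trained networks look in the newest picture that a camera, given by its name, has taken for a name from the list of things; names that differ only in an ending like _2 or _b are one class to them, and where a whole thing is asked for, a point or a joint stands for the part that bears it (a point fixed in the world has none). Each returns a list of dicts, best first, with "confidence" (0 to 1); they miss things now and then, are a little off and sometimes report something else, mostly with a low value. They report only what shows in the picture. A call takes as long as a camera call. They do not tell look-alikes from the thing itself.
- eyes.spot_in(camera, label): "xyz" ([x, y, z] in mm, in world coordinates, good to about 4 mm: the middle of the surface that is visible of it).
- eyes.trace(camera, label): "mask" (420x560 bool, what is visible of it).
The state is a dict: "t": time; "q": joint angles; "joint_vel": joint speeds; "tau": joint torques, N m; "tcp_pos": TCP position; "orientation": TCP orientation; "contact_force": force on the tool from outside, world axes, zero at the start; "torque": the same for the moment, N m; "finger_gap": finger opening in mm.
Only numpy, scipy, OpenCV 4.12 (cv2) and the standard library are available. Lean on these libraries where they do the work, as an engineer would, in place of code of your own. Each camera call takes 0.05 s, during which the arm holds its last target.

## Task

Key in the code that releases the price card on the card printer: press the round key, then the square key, then the long bar key, one at a time, each right down. Then pick the wooden spring clip up by its handles, squeeze it wide open, and bring its gaping jaws level around the card's free upright edge, about half-way up the card, with the edge well inside the jaws and the clip clear of the card; do not bump the card or shift the muffin, the bun and the mug. Finish while still holding the clip squeezed open there, ready to take the card: do not let go.

Things in the scene. Friction and masses are not known exactly. Their poses are not given: they have to be found in the camera images.
- printer: Black card printer, a fixed block 200 (x) x 220 (y) x 50 mm high; origin: centre of its underside, z up. Three white keys stand on its top at x = -60 mm, y = -65, 0, +65 mm (order varies). The card stands at x = +50 mm; a black guide post 20 x 18 mm at y = +80 to +98 mm, rising to 175 mm above the counter, holds the card's +y edge.
- card: Rigid upright price card, fixed in the printer: 4 mm thick (its x), 100 mm wide (its y, -50 to +50 mm), 110 mm high, from 50 to 160 mm above the counter; origin at the centre of its lower edge, axes parallel to the printer's.
- card_edge (a point): Middle of the card's free upright edge (its -y edge, away from the guide post), half-way up, 105 mm above the counter. The point's axes are the card's: +y runs into the card, x is across its 4 mm thickness.
- key_round_top (a point): Centre of the top face of the round key (24 mm diameter), about 63 mm above the counter when up; it stands 9 mm proud of its flat bezel. Pressed straight down.
- key_square_top (a point): Centre of the top face of the square key (24 x 24 mm), otherwise as the round key.
- key_bar_top (a point): Centre of the top face of the bar key (40 mm along the printer's x, 14 mm wide), otherwise as the round key.
- key_round (a joint): Travel of the round key: 0 up, 0.005 m fully down; its spring takes 1.5 N to start and 5 N fully down. It springs back.
- key_square (a joint): Travel of the square key, as for the round key.
- key_bar (a joint): Travel of the bar key, as for the round key.
- clip: Loose wooden spring clip with a steel pin, about 70 g, lying flat on the counter, 22 mm high, like a clothes peg with its hinge pin upright. Origin at the foot of the pin, z up. Jaws run to +x, tips 62 mm from the pin; flat handles run to -x, ends 59 mm from the pin. At rest the jaws are shut (2 mm apart) and the handles splay in a V, 53 mm over their outer ends.
- jaw_left (a joint): Turn of the clip's left lever (its +y jaw) about the pin: 0 shut, 0.22 rad fully open at the stop; springs shut.
- jaw_right (a joint): Turn of the clip's right lever (its -y jaw), as for the left one.
- muffin: Bystander: muffin in a paper cup, 80 mm wide, 78 mm high; origin at the centre of its underside.
- bun: Bystander: round bun with a cracked cream crust, 104 mm wide, about 60 mm high; origin at the centre of its underside.
- cup: Bystander: white mug, 76 mm wide, 85 mm high, handle to its +y; origin at the centre of its underside.
- clip_grip (a point): Where to squeeze the clip: midway between the handles, 42 mm behind the pin (clip's -x), 11 mm above its underside. Fingers come from above and close along the clip's y. Squeezed fully, the handles are parallel, 28 mm over the outsides, against a stop. The springs take about 8 N per handle to start, 12 N at the stop; a grip of 30 to 60 N holds it firmly.
- clip_tip (a point): Midway between the jaw tips, 62 mm ahead of the pin (clip's +x), 11 mm above its underside. Fully open, the jaws form a V that gapes 29 mm here and 19 mm at 40 mm from the pin. The jaws are 6 mm thick each.
Mind the look-alikes: they are no part of the job. Of the things shaped like the clip, the wooden one is meant.

How it is judged (in metres and radians):
On the way, in this order (a step that is already met when the one before it is completed fails the run):
1. the round key is fully down, alone (value of joint key_round above 0.004 m and value of joint each of key_square, key_bar below 0.0015 m), for 0.1 s.
2. then the square key is fully down, alone (value of joint key_square above 0.004 m and value of joint each of key_round, key_bar below 0.0015 m), for 0.1 s.
3. then the bar key is fully down, alone (value of joint key_bar above 0.004 m and value of joint each of key_round, key_square below 0.0015 m), for 0.1 s.
4. then the clip is lifted in the fingers (height (world z) of clip above 0.04 m and contact force between the fingers and clip above 3 N), for 0.2 s.
At the end, for the whole second after the job is handed in: Fingers hold the clip still, each lever open over 0.15 rad; level and in line with the card within 0.25 rad; the card edge 20 to 55 mm from the pin, within 8 mm of the jaws' middle; clip mid-height within 30 mm of half-way up the card; clip touching neither card nor printer; keys up (value of joint each of jaw_left, jaw_right above 0.15 rad and x of card_edge in the frame of clip between 0.02 and 0.055 m and y of card_edge in the frame of clip between -0.008 and 0.008 m and z of card_edge in the frame of clip between -0.019 and 0.041 m and angle between clip's own z axis and vertical below 0.25 rad and angle between the x axis of clip and the y axis of card_edge, either way round below 0.25 rad and contact force between the fingers and clip above 3 N and contact force between clip and card below 0.5 N and contact force between clip and printer below 0.5 N and linear speed of clip below 0.02 m/s and value of joint each of key_round, key_square, key_bar below 0.0015 m); the arm keeps its last pose, push and grip.
It fails at once if two keys pressed at once (value of joint each of key_round, key_square above 0.003 m or value of joint each of key_round, key_bar above 0.003 m or value of joint each of key_square, key_bar above 0.003 m).
It fails at once if the card is bumped (over 4 N) (contact force between card and anything else above 4 N).
It fails at once if the muffin, bun or mug is shifted by more than 30 mm (distance of any of muffin, bun, cup from where it was at the start of the episode above 0.03 m).
It also fails if it takes over 61 s, if anything falls off the work surface, if the arm or the gripper's body presses on something with over 40 N, if the wrist force passes 120 N, or if a joint passes its speed limit or range.

## Working session

There is one attempt and no reset: what is moved stays moved. The work goes in short steps, Python scripts to look and compute and a tool call to move; the robot and the scene stay as the last step left them, time stands still between calls to the robot, and variables do not carry over. Pictures are saved under pics/ and viewed, and the job is handed in when it is done.

Besides the shell and the picture viewer there is one more tool, called after "Request:" by a JSON object that holds its "method" and its "body", one argument or row to a line. arm_command: Moves the arm, as the interface text tells. Its arguments: {"type":"object","properties":{"increments":{"type":"array","items":{"type":"array","items":{"type":"number"}}},"squeeze":{"type":"number"}},"required":["increments"]}

```bash
mkdir -p pics; ls
cat > h.py <<'E'
from station import sense, eyes, env
import numpy as np, cv2
def snap(n,f):
    im=eyes.snapshot(n); cv2.imwrite('pics/'+f+'.png',im[:,:,::-1]); return im
def cam(n):
    p=eyes.camera_params(n); R=cv2.Rodrigues(np.array(p['rvec'],float))[0]; return p,R,np.array(p['tvec'],float).ravel()
def proj(n,P):
    p,R,t=cam(n); c=R@np.array(P,float)+t; return p['fx']*c[0]/c[2]+p['cx'],p['fy']*c[1]/c[2]+p['cy']
def unproj(n,u,v,z):
    p,R,t=cam(n); d=R.T@np.array([(u-p['cx'])/p['fx'],(v-p['cy'])/p['fy'],1]); o=-R.T@t
    return o+d*(z-o[2])/d[2]
E
python3 - <<'E'
from h import *
print(sense())
snap('scene','s0');snap('top','t0')
for c in ['top','scene']:
  for l in ['printer','card','key_round_top','key_square_top','key_bar_top','clip','clip_grip','clip_tip','muffin','bun','cup']:
    r=eyes.spot_in(c,l); print(c,l,[(np.round(x['xyz']).tolist(),round(x['confidence'],2)) for x in r[:3]])
E
```

```text
pics
{'t': 0.0, 'q': array([-1.34951621,  0.41794594, -0.01031856,  1.61418852,  0.00468654,
        1.11072776, -0.05301015]), 'joint_vel': array([-0.00131313, -0.00335427, -0.0003909 ,  0.00033964, -0.00188659,
        0.00082644, -0.00053021]), 'tau': array([-1.24503611e-03, -8.64469385e+01,  6.77961744e-01, -4.34925199e+01,
        1.89645868e-02,  7.13997448e-03, -1.53100154e-05]), 'tcp_pos': array([162.26083312, 603.20755032, 241.67166273]), 'orientation': array([ 4.07767831e-04,  7.93649659e-01,  6.08374745e-01, -4.70680202e-04]), 'contact_force': array([-0.16566401, -1.11260136,  0.51716812]), 'torque': array([-0.02710881,  0.04550788, -0.00873136]), 'finger_gap': 85.42117192696065}
top printer [([566.0, 152.0, 50.0], 0.56), ([500.0, 158.0, 63.0], 0.48)]
top card [([610.0, 176.0, 118.0], 0.91)]
top key_round_top []
top key_square_top [([662.0, -310.0, 68.0], 0.66), ([498.0, 164.0, 62.0], 0.64)]
top key_bar_top []
top clip [([505.0, -393.0, 18.0], 0.84), ([512.0, -234.0, 21.0], 0.73), ([487.0, -80.0, 21.0], 0.69)]
top clip_grip [([505.0, -391.0, 20.0], 0.86), ([515.0, -227.0, 
[... 473 characters left out ...]
[([704.0, -142.0, 53.0], 0.75), ([488.0, 93.0, 62.0], 0.57), ([519.0, -240.0, 20.0], 0.28)]
scene key_square_top [([500.0, 162.0, 62.0], 0.51)]
scene key_bar_top [([509.0, 227.0, 61.0], 0.67)]
scene clip [([360.0, -228.0, 17.0], 0.91), ([496.0, -86.0, 19.0], 0.81), ([513.0, -238.0, 20.0], 0.69)]
scene clip_grip [([493.0, -82.0, 21.0], 0.95), ([357.0, -233.0, 20.0], 0.9), ([511.0, -400.0, 18.0], 0.7)]
scene clip_tip [([494.0, -83.0, 21.0], 0.86), ([516.0, -240.0, 20.0], 0.85), ([515.0, -403.0, 22.0], 0.85)]
scene muffin [([681.0, -316.0, 70.0], 0.93), ([511.0, 226.0, 61.0], 0.44)]
scene bun [([706.0, -135.0, 51.0], 0.73)]
scene cup [([495.0, 415.0, 52.0], 0.66), ([704.0, -138.0, 51.0], 0.27)]
```

View pics/s0.png

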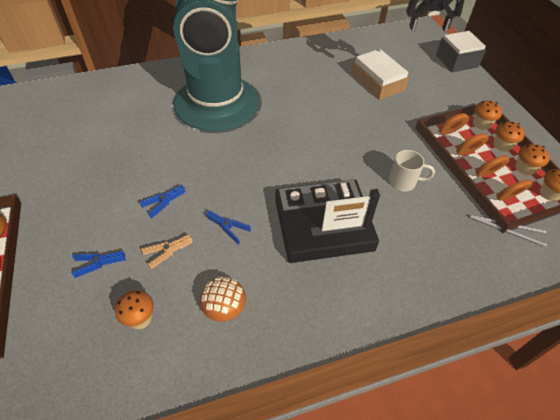

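View pics/t0.png

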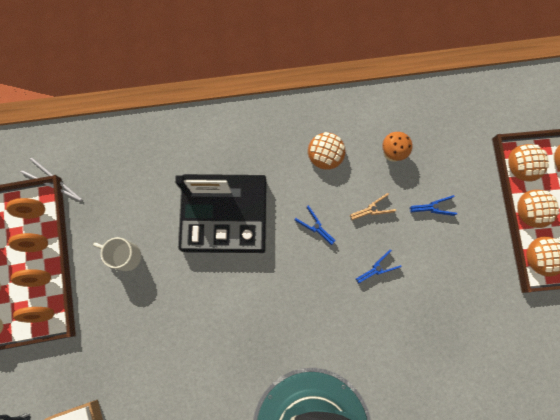

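Scene: printer at top-view (222,213) with the bar (196,234), square (222,235) and round (247,234) keys. There are four clip-shaped things: blue ones at (315,228), (433,206) and (379,269), and a wooden one at (373,209). The wooden one is meant; I'll confirm it in an enlarged crop.

Run:
```python
import cv2,numpy as np
a=cv2.imread('pics/t0.png')
c1=cv2.resize(a[185:235,340:410],None,fx=8,fy=8,interpolation=cv2.INTER_CUBIC)
c2=cv2.resize(a[165:260,170:275],None,fx=6,fy=6,interpolation=cv2.INTER_CUBIC)
cv2.imwrite('pics/c1.png',c1);cv2.imwrite('pics/c2.png',c2)
b=cv2.imread('pics/s0.png')
cv2.imwrite('pics/c3.png',cv2.resize(b[225:275,130:200],None,fx=8,fy=8,interpolation=cv2.INTER_CUBIC))
from h import *
for n,u,v,z in [('round',247,234,63),('sq',222,235,63),('bar',196,234,63),('c00',180,251,50),('c10',265,251,50),('c11',267,176,50)]:
  print(n,unproj('top',u,v,z).round(1))
print(sense()['t'])
```

```text
round [487.6  95.9  63. ]
sq [493.2 158.1  63. ]
bar [504.1 222.3  63. ]
c00 [468.7 268.1  50. ]
c10 [441.1  56.7  50. ]
c11 [634.2  27.3  50. ]
1.2
```

View pics/c1.png

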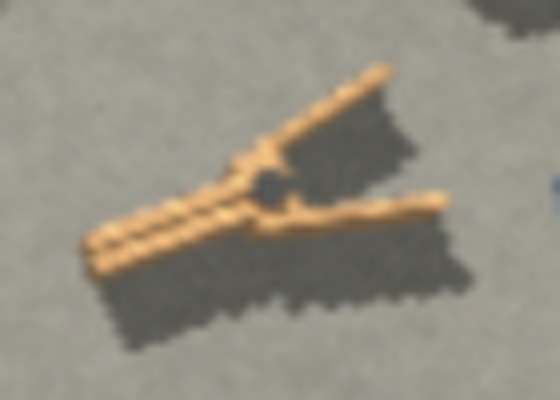

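View pics/c2.png

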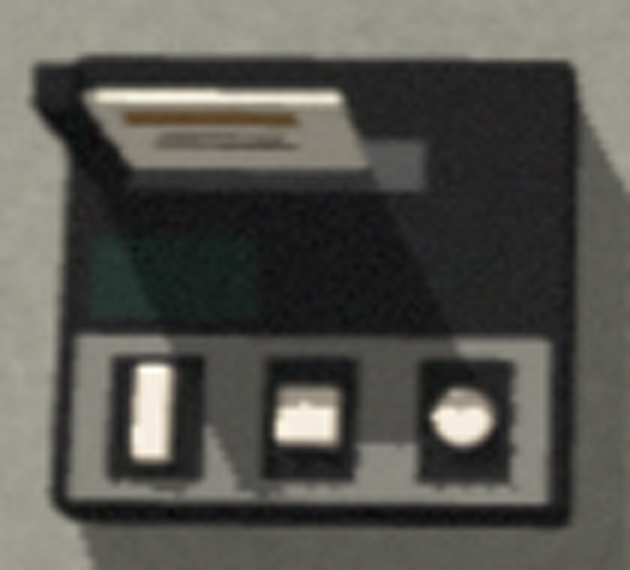

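View pics/c3.png

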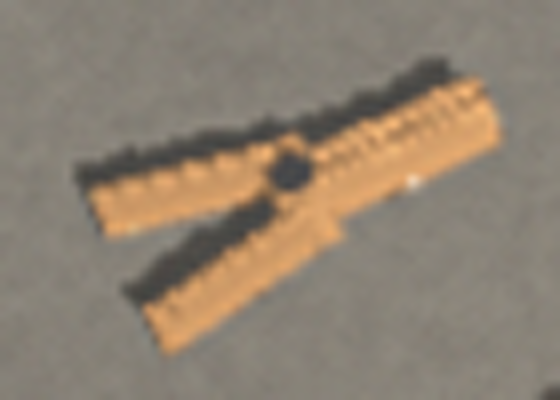

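The crop confirms the wooden clip, with its jaws toward image left (+y) and its handles toward −y. Next I fit the printer and clip poses in both views.

Run:
```python
from h import *
from scipy.optimize import least_squares
b=cv2.imread('pics/s0.png')
cv2.imwrite('pics/c4.png',cv2.resize(b[170:265,270:385],None,fx=6,fy=6,interpolation=cv2.INTER_CUBIC))
for n in ['top','scene']:
  p,R,t=cam(n); print(n,(-R.T@t).round(),p['fx'])
C=lambda u,v:(u/6+170-.4,v/6+165-.4)
obs=[((-60,-65,63),C(462,417)),((-60,0,63),C(307,416)),((-60,65,63),C(151,413)),
((-100,-110,50),C(572,522)),((-100,110,50),C(62,515)),((100,-110,50),C(573,68))]
def P(x,q): c,s=np.cos(x[2]),np.sin(x[2]); return np.array([x[0]+c*q[0]-s*q[1],x[1]+s*q[0]+c*q[1],q[2]])
f=lambda x:np.concatenate([np.array(proj('top',P(x,q)))-o for q,o in obs])
r=least_squares(f,[555,151,-.13],x_scale=[10,10,.1],loss='soft_l1'); print(r.x,f(r.x).reshape(-1,2).round(1).tolist())
x=r.x
for q in [(-60,-65,63),(-60,0,63),(-60,65,63),(50,-20,160),(50,-20,105)]: print(q,P(x,q).round(1),np.round(proj('top',P(x,q)),1),np.round(proj('scene',P(x,q)),1))
D=lambda u,v:(u/8+340-.4,v/8+185-.4)
for n,u,v in [('pin',270,188),('tip',92,258),('h1',385,72),('h2',440,203)]:
  print(n,unproj('top',*D(u,v),22).round(1))
D=lambda u,v:(u/8+130-.4,v/8+225-.4)
for n,u,v in [('pin',290,172),('tip',485,90)]:
  print(n,unproj('scene',*D(u,v),22).round(1))
```

```text
top [ 288.   44. 1252.] 480.902303501879
scene [1132. -161.  901.] 432.1529183424164
[ 5.54922313e+02  1.52408922e+02 -1.38796946e-01] [[0.3, 0.4], [0.1, 0.3], [0.1, 0.6], [-0.2, -0.4], [-2.8, -0.0], [0.8, -1.5]]
(-60, -65, 63) [486.5  96.3  63. ] [246.9 234.5] [294.1 193.6]
(-60, 0, 63) [495.5 160.7  63. ] [220.9 234.2] [319.3 190.5]
(-60, 65, 63) [504.5 225.1  63. ] [194.9 234. ] [344.1 187.4]
(50, -20, 160) [601.7 125.7 160. ] [226.2 181.5] [325.5 201.1]
(50, -20, 105) [601.7 125.7 105. ] [228.5 187.4] [323.1 216. ]
pin [ 519.8 -238.    22. ]
tip [ 504.3 -176.6   22. ]
h1 [ 553.4 -282.2   22. ]
h2 [ 507.6 -292.2   22. ]
pin [ 519.4 -237.7   22. ]
tip [ 507.3 -176.8   22. ]
```

View pics/c4.png

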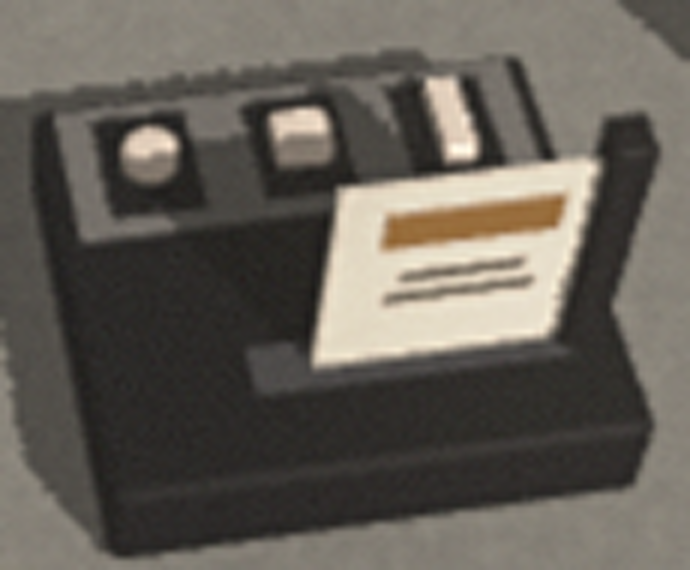

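Request:
{"method": "arm_command", "body": {
  "increments": [
    [1,0.27,-0.42,0,-0.3],
    [1,0.27,-0.42,0,-0.3],
    [1,0.27,-0.42,0,-0.3],
    [1,0.27,-0.42,0,-0.3],
    [1,0.27,-0.42,0,-0.3]
  ],
  "squeeze": 40
}}

```text
t: 1.82
tcp_pos: [325.2, 349.9, 242.5]
orientation: [-0.0, 0.962, 0.273, 0.0]
contact_force: [1.2, 1.0, 0.5]
finger_gap: 0.1
```

Request:
{"method": "arm_command", "body": {
  "increments": [
    [1,0.27,-0.42,0,-0.3],
    [1,0.27,-0.42,0,-0.3],
    [1,0.27,-0.42,0,-0.3],
    [1,0.27,-0.42,0,-0.3],
    [1,0.2,-0.3,-0.2,-0.2]
  ]
}}

```text
t: 2.45
tcp_pos: [479.8, 111.9, 219.4]
orientation: [-0.001, 0.997, -0.074, 0.002]
contact_force: [0.5, 2.4, -0.4]
finger_gap: -0.4
```

Run:
```python
from h import *
s=sense();print(s['tcp_pos'],s['orientation'])
snap('wrist','w0')
for q in [(486.5,96.3,63),(495.5,160.7,63),(504.5,225.1,63),(601.7,125.7,160),(601.7,125.7,50)]: print(np.round(proj('wrist',q),1))
print(eyes.spot_in('wrist','key_round_top')[:2],eyes.spot_in('wrist','key_square_top')[:2],eyes.spot_in('wrist','key_bar_top')[:2])
```

```text
[479.84659702 111.93231188 219.44446241] [-8.62157519e-04  9.97280489e-01 -7.36775326e-02  1.58229913e-03]
[285.2 206.2]
[284.5 133.2]
[283.7  48.7]
[476.7 180.1]
[406.3 152.3]
[{'xyz': [490.0, 97.1, 61.0], 'confidence': 0.7}] [{'xyz': [495.9, 163.9, 67.9], 'confidence': 0.71}, {'xyz': [685.0, -109.5, 48.4], 'confidence': 0.22}] [{'xyz': [505.1, 226.7, 66.1], 'confidence': 0.6}]
```

View pics/w0.png

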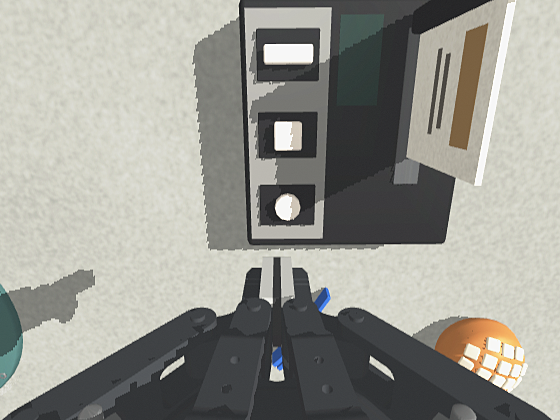

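Run:
```python
from h import *
for n,u,v,z in [('r',287,207,63),('s',288,135,63),('b',288,54,63),('card top free corner',478,184,160),('card bottom free',406,158,50)]: print(n,unproj('wrist',u,v,z).round(1))
print(sense()['t'])
```

```text
r [485.5 101.3  63. ]
s [494.9 165.3  63. ]
b [503.2 227.9  63. ]
card top free corner [600.8 130.6 160. ]
card bottom free [599.1 128.3  50. ]
2.65
```

Request:
{"method": "arm_command", "body": {
  "increments": [
    [1,0.08,-0.13,-0.3,0],
    [1,0,0,-0.4,0],
    [1,0,0,-0.4,0],
    [1,0,0,0,0],
    [1,0,0,0,0]
  ]
}}

```text
t: 3.28
tcp_pos: [488.3, 99.1, 88.1]
orientation: [-0.0, 0.998, -0.07, 0.001]
contact_force: [0.6, 0.1, 0.4]
finger_gap: 0.1
```

Request:
{"method": "arm_command", "body": {
  "increments": [
    [1,0,0,-0.1,0],
    [1,0,0,-0.05,0],
    [1,0,0,0,0]
  ]
}}

```text
t: 3.65
tcp_pos: [488.3, 99.0, 69.0]
orientation: [-0.001, 0.997, -0.071, 0.001]
contact_force: [-1.8, 3.6, 11.3]
finger_gap: 0.1
```

Run:
```python
from h import *
im=snap('wrist','w1');print(sense()['tcp_pos'],sense()['contact_force'])
```

```text
[488.23322872  98.98494227  68.9859244 ] [-2.06180894  2.69831318 11.12423521]
```

View pics/w1.png

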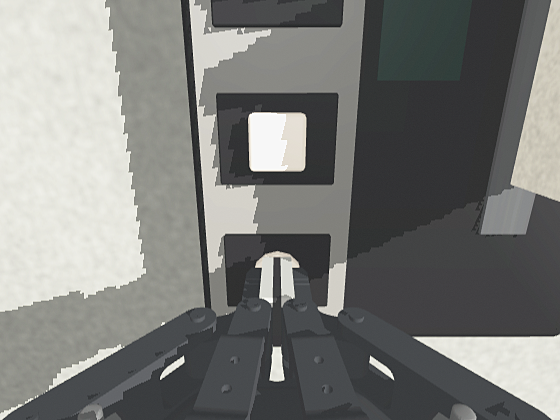

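The round key is down: tip at 58 mm and 11 N, past its 5 N full-travel force. The fingers sit centrally on it at (277,260). Next is the square key.

Request:
{"method": "arm_command", "body": {
  "increments": [
    [1,0,0,0.2,0],
    [1,0.035,0.27,0,0],
    [1,0.035,0.27,0,0],
    [1,0,0,0,0],
    [1,0,0,0,0]
  ]
}}

```text
t: 4.32
tcp_pos: [495.8, 162.6, 92.2]
orientation: [0.0, 0.997, -0.071, -0.0]
contact_force: [-0.1, -0.7, -1.3]
finger_gap: 0.3
```

Request:
{"method": "arm_command", "body": {
  "increments": [
    [1,0,0,-0.15,0],
    [1,0,0,-0.05,0],
    [1,0,0,0,0],
    [1,0,0,0,0]
  ]
}}

```text
t: 4.82
tcp_pos: [495.9, 162.4, 68.7]
orientation: [-0.0, 0.997, -0.072, -0.0]
contact_force: [-8.6, -3.5, 27.1]
finger_gap: 0.2
```

Run:
```python
from h import *
im=snap('wrist','w2');print(sense()['tcp_pos'],sense()['contact_force'])
```

```text
[495.91459939 162.37850857  68.66870895] [-8.28887392 -2.51880304 27.78012634]
```

View pics/w2.png

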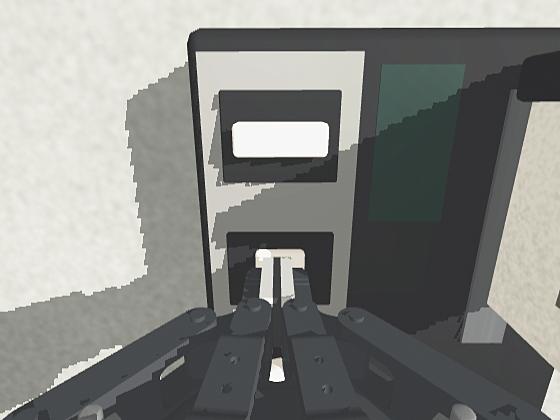

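The square key is down (27 N, fingers on it at (278,265)). Next is the bar, seen at (280,139).

Request:
{"method": "arm_command", "body": {
  "increments": [
    [1,0,0,0.2,0],
    [1,0.036,0.265,0,0],
    [1,0.036,0.265,0,0],
    [1,0,0,0,0],
    [1,0,0,0,0]
  ]
}}

```text
t: 5.5
tcp_pos: [504.4, 225.6, 91.7]
orientation: [0.001, 0.997, -0.071, -0.0]
contact_force: [-0.3, -0.5, -1.0]
finger_gap: -0.1
```

Request:
{"method": "arm_command", "body": {
  "increments": [
    [1,0,0,-0.15,0],
    [1,0,0,-0.045,0],
    [1,0,0,0,0],
    [1,0,0,0,0]
  ]
}}

```text
t: 6.0
tcp_pos: [504.4, 225.7, 68.9]
orientation: [0.0, 0.997, -0.072, -0.0]
contact_force: [-5.2, -3.6, 16.2]
finger_gap: 0.0
```

Run:
```python
from h import *
im=snap('wrist','w3');print(sense()['tcp_pos'],sense()['contact_force'])
```

```text
[504.44791354 225.71304014  68.89094735] [-5.48683295 -3.50543269 17.25310163]
```

View pics/w3.png

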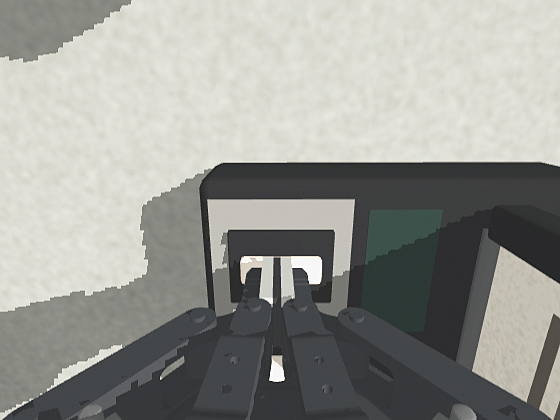

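The bar is down (16 N, fingers on it at (278,270)). Now I rise, open the fingers and travel to the clip.

Request:
{"method": "arm_command", "body": {
  "increments": [
    [1,0,0,0.45,0],
    [1,0,0,0.5,0],
    [1,0,0,0.4,0],
    [-1,0,-0.45,0,0.1],
    [-1,0.03,-0.47,0,0.1]
  ]
}}

```text
t: 6.68
tcp_pos: [507.8, 115.0, 230.7]
orientation: [-0.0, 1.0, -0.02, -0.0]
contact_force: [1.5, -0.5, 0.3]
finger_gap: 35.7
```

Request:
{"method": "arm_command", "body": {
  "increments": [
    [-1,0.03,-0.47,0,0.1],
    [-1,0.03,-0.47,0,0.1],
    [-1,0.03,-0.47,0,0.1],
    [-1,0.03,-0.47,0,0.1],
    [-1,0.03,-0.47,0,0.1]
  ]
}}

```text
t: 7.3
tcp_pos: [525.7, -167.7, 230.3]
orientation: [-0.0, 0.995, 0.104, -0.0]
contact_force: [1.4, 0.6, 0.4]
finger_gap: 85.6
```

Request:
{"method": "arm_command", "body": {
  "increments": [
    [-1,0.02,-0.4,-0.2,0.035],
    [-1,0,-0.2,-0.3,0],
    [-1,0,0,0,0],
    [-1,0,0,0,0]
  ]
}}

```text
t: 7.8
tcp_pos: [528.6, -237.4, 171.0]
orientation: [-0.0, 0.994, 0.112, -0.0]
contact_force: [-1.0, 0.4, 0.3]
finger_gap: 85.3
```

Run:
```python
from h import *
s=sense();print(s['tcp_pos'],s['orientation'])
snap('wrist','w4')
for q in [(519.6,-238,22),(505.8,-176.7,22),(528.8,-279,22)]: print(np.round(proj('wrist',q),1))
```

```text
[ 528.62945712 -237.36674677  171.04804554] [-1.05558346e-04  9.93654241e-01  1.12477645e-01 -1.32428695e-04]
[265.6 195.9]
[265.2 122.9]
[265.8 239.5]
```

View pics/w4.png

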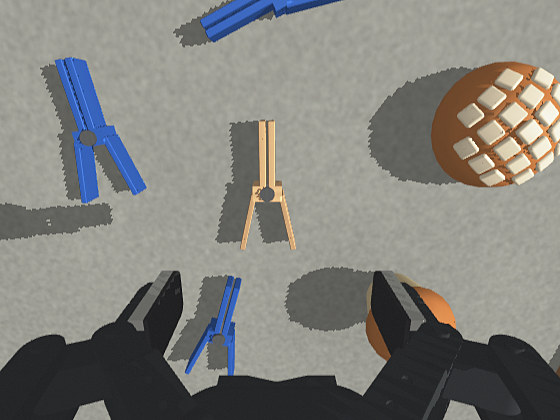

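The wrist view shows the wooden clip: pin (267,194), tips (267,122), handle ends (244,248) and (293,248). That is within about 1 px of the predictions, and it lies in line with the tool. The look-alikes are blue, at (90,135), (225,330) and (270,15).

Run:
```python
from h import *
s=sense();print(s['tcp_pos'])
for u,v in [(267,194),(267,122),(268.5,248)]: print(unproj('wrist',u,v,22).round(1))
for c in ['top','scene']:print(eyes.spot_in(c,'muffin')[:1])
R=cam('wrist');print((-R[1].T@R[2]).round())
```

```text
[ 529.0070883  -237.05720519  171.50475524]
[ 520.5 -236.    22. ]
[ 507.1 -175.6   22. ]
[ 533.1 -286.9   22. ]
[{'xyz': [663.4, -312.7, 67.0], 'confidence': 0.71}]
[{'xyz': [681.1, -316.0, 70.2], 'confidence': 0.93}]
[ 511. -158.  304.]
```

Request:
{"method": "arm_command", "body": {
  "increments": [
    [-1,0.01,-0.34,-0.1,0],
    [-1,0,0,-0.4,0],
    [-1,0,0,-0.4,0],
    [-1,0,0,-0.2,0],
    [-1,0,0,0,0]
  ]
}}

```text
t: 8.57
tcp_pos: [529.6, -277.6, 38.2]
orientation: [-0.0, 0.994, 0.113, -0.001]
contact_force: [-0.5, -0.7, 0.1]
finger_gap: 85.3
```

Run:
```python
from h import *
s=sense();print(s['tcp_pos'],s['contact_force'])
snap('wrist','w5')
```

```text
[ 529.56842072 -277.61663685   38.18991067] [-0.54695272 -0.66878378  0.144822  ]
```

View pics/w5.png

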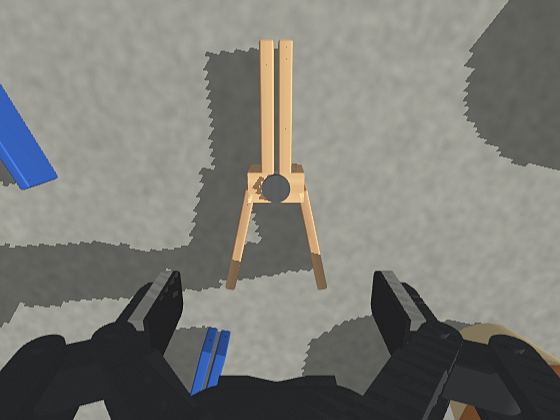

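Request:
{"method": "arm_command", "body": {
  "increments": [
    [-1,0,0,-0.225,0],
    [-1,0,0,0,0],
    [1,0,0,0,0],
    [1,0,0,0,0],
    [1,0,0,0,0]
  ],
  "squeeze": 50
}}

```text
t: 9.25
tcp_pos: [530.9, -279.2, 13.5]
orientation: [0.001, 0.994, 0.112, 0.001]
contact_force: [0.5, -0.3, 10.1]
finger_gap: 32.4
```

Request:
{"method": "arm_command", "body": {
  "increments": [
    [1,0,0,0,0],
    [1,0,0,0,0],
    [1,0,0,0,0]
  ]
}}

```text
t: 9.62
tcp_pos: [530.7, -279.3, 13.7]
orientation: [0.001, 0.994, 0.112, 0.001]
contact_force: [-2.8, 0.2, 16.2]
finger_gap: 25.8
```

Run:
```python
from h import *
s=sense();print(s['tcp_pos'],s['contact_force'],s['finger_gap'])
snap('wrist','w6')
```

```text
[ 530.7180552  -279.29871361   13.6947924 ] [-2.82688354  0.22233632 16.19609149] 25.843588792183915
```

View pics/w6.png

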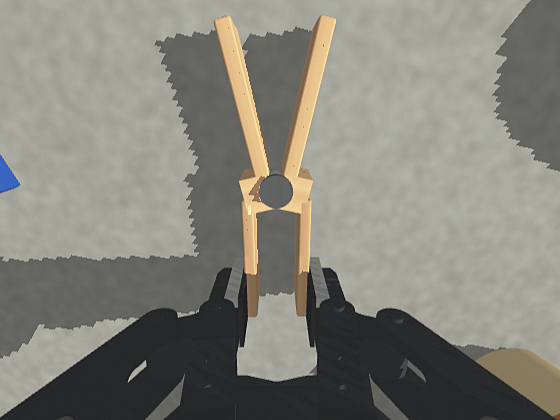

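The clip is squeezed fully open: handles parallel, jaws gaping from (225,25) to (325,25), gap 26 mm. I lift it.

Request:
{"method": "arm_command", "body": {
  "increments": [
    [1,0,0,0.1,0],
    [1,0,0,0.2,0],
    [1,0,0,0.4,0],
    [1,0,0,0.5,0],
    [1,0,0,0.5,0]
  ]
}}

```text
t: 10.3
tcp_pos: [529.4, -278.4, 218.6]
orientation: [0.0, 0.994, 0.112, 0.0]
contact_force: [1.3, 0.6, -1.0]
finger_gap: 25.7
```

Request:
{"method": "arm_command", "body": {
  "increments": [
    [1,0,0,0.3,0],
    [1,0,0,0,0],
    [1,0,0,0,0]
  ]
}}

```text
t: 10.68
tcp_pos: [529.5, -278.1, 251.6]
orientation: [-0.0, 0.994, 0.113, -0.0]
contact_force: [0.5, 0.2, -1.9]
finger_gap: 25.7
```

Run:
```python
from h import *
s=sense();print(s['tcp_pos'],s['orientation'],s['contact_force'],s['finger_gap'])
snap('wrist','w7');snap('scene','s7')
b=cv2.imread('pics/s7.png')
u,v=np.int32(proj('scene',s['tcp_pos']));print(u,v)
cv2.imwrite('pics/c7.png',cv2.resize(b[max(0,v-60):v+60,max(0,u-70):u+90],None,fx=5,fy=5,interpolation=cv2.INTER_CUBIC))
```

```text
[ 529.4656099  -278.12506035  251.6404465 ] [-2.39354061e-04  9.93644799e-01  1.12560790e-01 -1.55396391e-04] [ 0.53002165  0.1758897  -1.89539153] 25.660591282046138
122 191
```

View pics/w7.png

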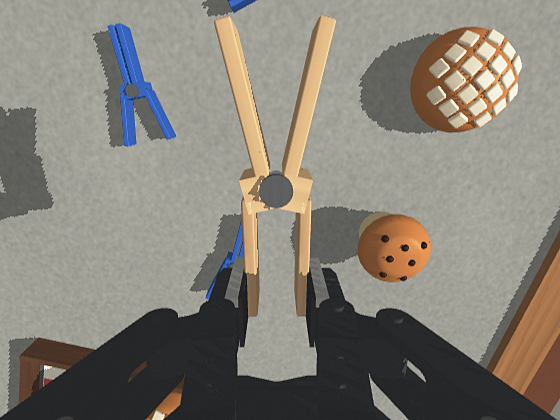

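View pics/c7.png

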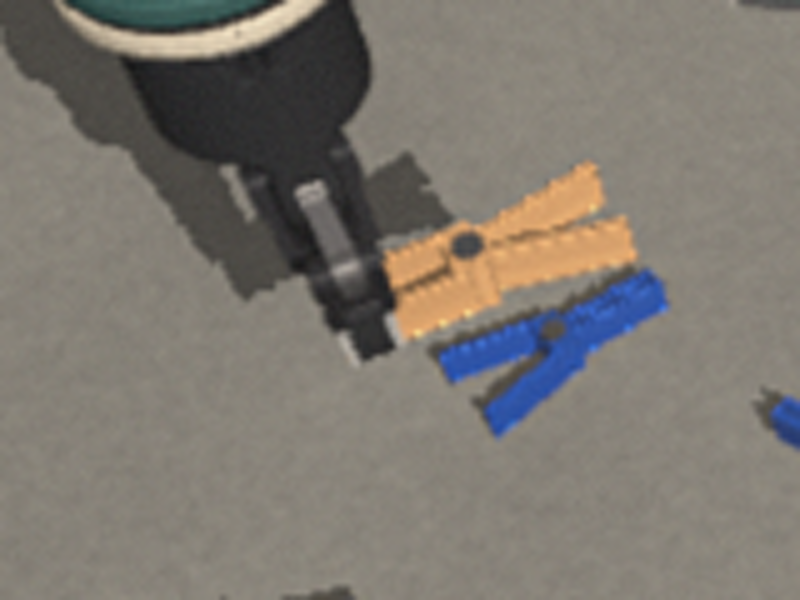

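Run:
```python
from h import *
s=sense();T=s['tcp_pos']
a=2*np.arctan2(s['orientation'][2],s['orientation'][1]);print(np.degrees(a))
ax=np.array([np.cos(a),np.sin(a)]);fw=np.array([-np.sin(a),np.cos(a)])
for z in (8.3,): 
  for n,u,v in [('pin',276,190),('tl',225,20),('tr',326,20)]:
    P=unproj('wrist',u,v,T[2]+z)-T; print(n,P.round(1),'fwd',(P[:2]@fw).round(1),'side',(P[:2]@ax).round(1))
```

```text
12.917035620099377
pin [-10.7  46.8   8.3] fwd 48.0 side 0.1
tl [-40.4 100.2   8.3] fwd 106.7 side -17.0
tr [ -7.5 107.7   8.3] fwd 106.7 side 16.8
```

Request:
{"method": "arm_command", "body": {
  "increments": [
    [1,0.08,0.3,0,-0.14],
    [1,0.08,0.41,0,-0.14],
    [1,0.08,0.41,0,-0.14],
    [1,0.08,0.41,0,-0.14],
    [1,0.08,0.41,0,-0.14]
  ]
}}

```text
t: 11.4
tcp_pos: [577.6, -44.1, 251.1]
orientation: [0.0, 0.998, -0.063, -0.001]
contact_force: [0.8, 0.0, -0.7]
finger_gap: 25.4
```

Request:
{"method": "arm_command", "body": {
  "increments": [
    [1,0.02,0.14,-0.2,-0.03],
    [1,0,0,-0.3,0],
    [1,0,0,0,0],
    [1,0,0,0,0]
  ]
}}

```text
t: 11.9
tcp_pos: [580.4, -29.5, 192.7]
orientation: [0.0, 0.998, -0.07, 0.0]
contact_force: [0.4, -0.4, -0.6]
finger_gap: 25.7
```

Run:
```python
from h import *
s=sense();print(s['tcp_pos'],s['orientation'],s['contact_force'],s['finger_gap'])
snap('wrist','w8');s=sense();print(s['tcp_pos'])
print([np.round(proj('wrist',(601.7,126.5,z)),1).tolist() for z in (50,105,160)])
```

```text
[580.42599332 -29.48978629 192.70999789] [ 1.88063080e-04  9.97539640e-01 -7.01043740e-02  8.42027362e-05] [ 0.40777883 -0.3878552  -0.63855971] 25.668589683836103
[580.66037385 -29.44924021 193.03859055]
[[275.3, -9.6], [275.1, -41.0], [274.6, -97.0]]
```

View pics/w8.png

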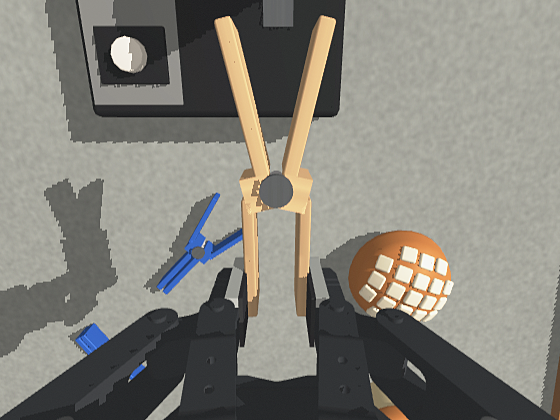

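Request:
{"method": "arm_command", "body": {
  "increments": [
    [1,0,0,-0.3,0],
    [1,0,0,-0.3,0],
    [1,0,0,-0.1,0],
    [1,0,0,0,0],
    [1,0,0,0,0]
  ]
}}

```text
t: 12.58
tcp_pos: [581.0, -29.0, 109.4]
orientation: [-0.0, 0.998, -0.07, 0.001]
contact_force: [0.7, -0.1, -0.1]
finger_gap: 25.6
```

Request:
{"method": "arm_command", "body": {
  "increments": [
    [1,0.014,0.1,0,0],
    [1,0.014,0.1,0,0],
    [1,0,0,0,0],
    [1,0,0,0,0]
  ]
}}

```text
t: 13.08
tcp_pos: [583.5, -4.9, 107.9]
orientation: [0.0, 0.998, -0.07, -0.0]
contact_force: [1.2, -0.5, -0.8]
finger_gap: 25.3
```

Run:
```python
from h import *
s=sense();print(s['tcp_pos'],s['orientation'],s['contact_force'],s['finger_gap'])
snap('wrist','w9');snap('scene','s9');snap('top','t9')
print([np.round(proj('wrist',(601.7,126.5,z)),1).tolist() for z in (50,105,160)])
for n,(a,b,c,d) in {'s9':(150,270,250,400),'t9':(140,260,160,310)}.items():
  cv2.imwrite('pics/'+n+'c.png',cv2.resize(cv2.imread('pics/'+n+'.png')[a:b,c:d],None,fx=5,fy=5,interpolation=cv2.INTER_CUBIC))
```

```text
[583.51835118  -4.87688685 107.92193605] [ 9.87767226e-05  9.97576857e-01 -6.95730087e-02 -3.21428751e-05] [ 1.19016636 -0.45910846 -0.83839247] 25.319720925321157
[[276.3, -8.3], [276.1, -59.5], [275.5, -199.9]]
```

View pics/w9.png

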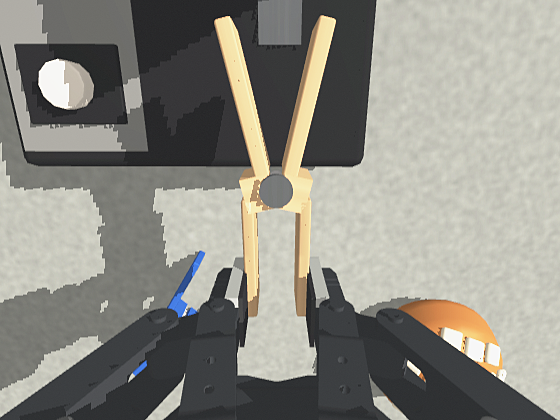

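View pics/s9c.png

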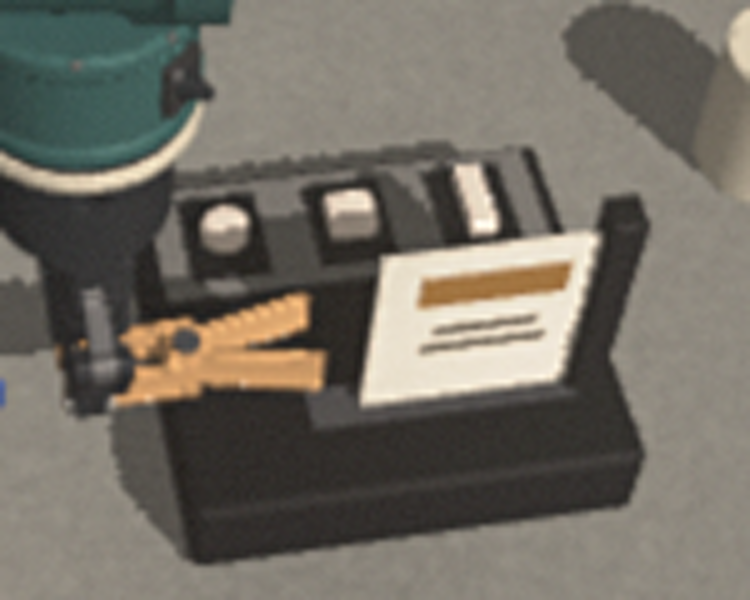

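View pics/t9c.png

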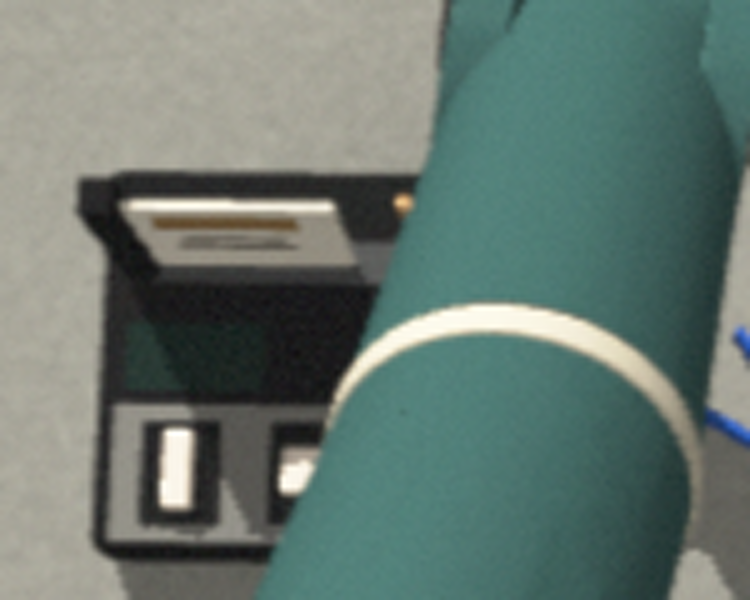

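The keys are all up. The slot centre at (280,25) sits about 4 px right of the clip's centre line (276), so I add about 1 mm in x and advance part way.

Request:
{"method": "arm_command", "body": {
  "increments": [
    [1,0.022,0.1,0,0],
    [1,0.016,0.1,0,0],
    [1,0.014,0.1,0,0],
    [1,0,0,0,0],
    [1,0,0,0,0]
  ]
}}

```text
t: 13.85
tcp_pos: [589.8, 30.9, 107.9]
orientation: [0.0, 0.998, -0.07, -0.0]
contact_force: [0.0, -0.8, -1.0]
finger_gap: 25.4
```

Run:
```python
from h import *
s=sense();print(s['tcp_pos'],s['orientation'],s['contact_force'],s['finger_gap'])
snap('wrist','w10');snap('scene','s10')
print([np.round(proj('wrist',(602.7,126.5,z)),1).tolist() for z in (50,105,160)])
for n,(a,b,c,d) in {'s10':(150,270,250,400)}.items():
  cv2.imwrite('pics/'+n+'c.png',cv2.resize(cv2.imread('pics/'+n+'.png')[a:b,c:d],None,fx=5,fy=5,interpolation=cv2.INTER_CUBIC))
```

```text
[589.75479354  30.89151577 107.8898061 ] [ 1.24235094e-04  9.97564645e-01 -6.97478554e-02 -1.99930181e-05] [ 0.0113047  -0.77621689 -1.04331155] 25.401869598069744
[[275.9, 70.1], [275.6, 56.8], [274.7, 23.8]]
```

View pics/w10.png

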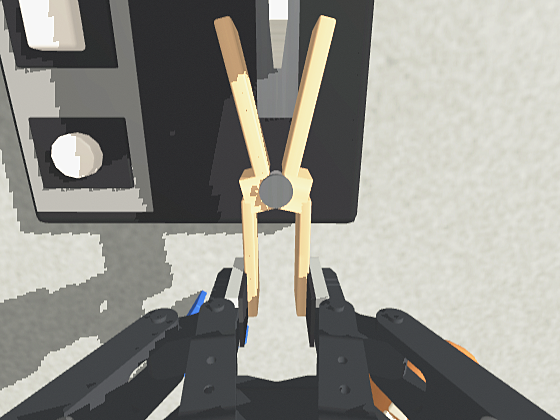

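View pics/s10c.png

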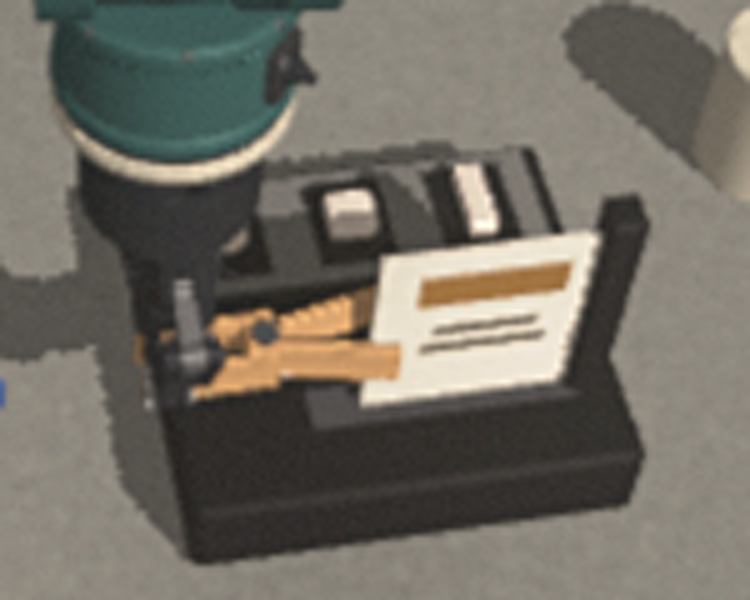

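Run:
```python
import cv2
cv2.imwrite('pics/w10c.png',cv2.resize(cv2.imread('pics/w10.png')[0:130,210:345],None,fx=4.5,fy=4.5,interpolation=cv2.INTER_CUBIC))
```

```text
(no output)
```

View pics/w10c.png

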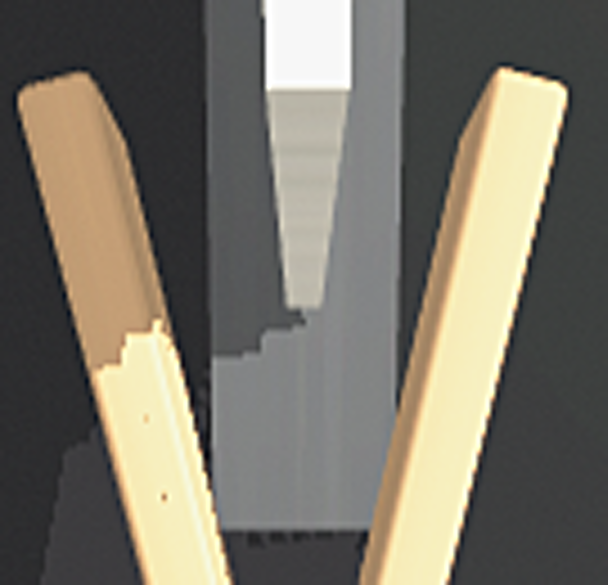

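The card edge (top (278,20), foot (278,68)) already lies between the jaws, about 1 mm right of their middle and about 50 mm from the pin. I move 12 mm deeper and 1 mm over.

Request:
{"method": "arm_command", "body": {
  "increments": [
    [1,0.013,0.05,0,0],
    [1,0.01,0.05,0,0],
    [1,0,0,0,0],
    [1,0,0,0,0],
    [1,0,0,0,0]
  ]
}}

```text
t: 14.58
tcp_pos: [592.5, 42.9, 107.9]
orientation: [0.0, 0.998, -0.07, -0.0]
contact_force: [-0.1, -0.1, -1.3]
finger_gap: 25.6
```

Run:
```python
from h import *
s=sense();print(s['t'],s['tcp_pos'],s['orientation'],s['contact_force'],s['finger_gap'])
snap('wrist','w11');snap('scene','s11')
a=cv2.imread('pics/w11.png')[0:230,200:355];b=cv2.imread('pics/s11.png')[150:270,270:400]
a=cv2.resize(a,None,fx=2.6,fy=2.6,interpolation=cv2.INTER_CUBIC);b=cv2.resize(b,(390,360),interpolation=cv2.INTER_CUBIC)
b=cv2.copyMakeBorder(b,0,a.shape[0]-360,0,0,0);cv2.imwrite('pics/f11.png',np.hstack([a,b]))
for c in ['muffin','bun','cup']: print(c,eyes.spot_in('scene',c)[:1])
```

```text
14.575 [592.53368141  42.94516966 107.87740245] [ 5.60910196e-05  9.97561115e-01 -6.97984098e-02 -3.78821732e-05] [-0.07691071 -0.13034004 -1.32225887] 25.644751539367697
muffin [{'xyz': [682.5, -316.6, 74.5], 'confidence': 0.65}]
bun [{'xyz': [706.3, -138.8, 50.3], 'confidence': 0.93}]
cup [{'xyz': [493.6, 416.3, 56.0], 'confidence': 0.81}]
```

View pics/f11.png

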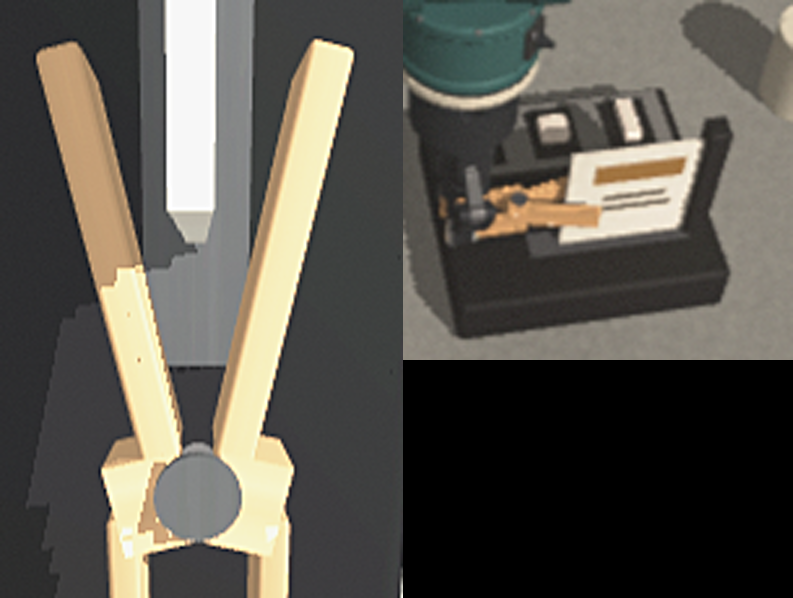

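Run:
```python
from h import *
print(env.job_done())
```

```text
the job is handed in; nothing more can be done
None
```

I pressed the round, square and bar keys one after the other, each right down, and handed the job in at about 14.6 s with the wooden clip held squeezed open around the card. No verdict was reported, so the points below are my own last checks.

- **Keys:** each was pressed to about 58 mm at the fingertips, with a force of 11, 27 and 16 N, past the 5 N needed for full travel. All three looked up again in a picture taken during the approach. In the last picture only the square and bar keys could be seen.
- **Clip:** held by its handles at 50 N, with the finger gap steady at 25.6 mm and no slip seen since the grasp. The handles looked parallel and the jaws fully open. The expected gap was 28 mm over the handles, so the reading was about 2.4 mm lower.
- **Card:** the edge was about 37 mm from the pin and within about 1 mm of the jaws' middle. The clip was near half-way up the card and in line with it. I saw clear space on both sides, and the tool force was near zero.
- **Muffin, bun and mug:** the last detections were within about 5 mm of where they started.

My position estimates for the card edge differed between views by up to about 2 mm. I settled the last sideways offset from the wrist picture.

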